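# Press a label holder home behind the shelf lip

## Task

Take the orange label holder out of its black stand and lower its thin tongue right down behind the metal lip along the front edge of the small grey shelf, near the right-hand end of the channel. Then slide it left along the channel, feeling for the hidden spring clip, and push until the clip is pressed fully home. Finish while still gripping the holder and keeping the clip pressed home, and leave everything else where it is.

Things in the scene. Friction and masses are not known exactly. Their poses are not given: they have to be found in the camera images.
- holder_grip (a point): Grip point of the orange label holder (loose, 40 to 85 g): centre of its pane, on its mid-plane. The upright holder is a pane 12 mm thick (x), 70 mm long (y), from 24 mm below to 20 mm above this point, over a tongue 5 mm thick, 70 mm long, that reaches 48 mm below this point. z is up; pinch it across x at this height.
- holder: The same label holder; origin at the centre of the tongue's lower edge, 48 mm under holder_grip, same axes.
- stand: Black stand, 40 x 94 x 34 mm, fixed; origin at the centre of its underside. A slot along its y, 7 mm wide, takes the tongue; the holder's pane rests on its top. Lift the holder 30 mm to clear it.
- channel (a point): Middle of the floor of the label channel at the front edge of the grey shelf. x points back into the shelf, y along the channel to the robot's left, z up. The slot is 10 mm wide (x -5 to +5 mm), 20 mm deep, open at the top, closed at both ends (y -125, +125 mm), and always empty from y = -125 to +5 mm. Seated, the tongue stands on this floor, 30 mm above the work surface.
- shelf: Grey shelf, fixed, 262 mm long (y), its board 50 mm above the work surface and reaching 127 mm back (x) from the channel; origin on the work surface, 30 mm under the point channel, same axes. A 4 mm aluminium lip, as high as the board, runs along its front; the slot between lip and board is the channel. The lip's top leans outwards a little.
- clip (a joint): Travel of the blue spring clip down in the channel, facing right: 0 = at rest, 0.008 m = home on its black housing (hard stop). At rest its face lies somewhere from y = +10 to +75 mm of the channel, not told where. It yields from about 3 N, needs about 5 N to go home, and springs back if the holder is let go.
- shelf_dish: Petri dish with a ring of tape, 69 x 69 x 13 mm, loose on the shelf board; origin under its centre.
- shelf_box: Small clear box of cover glasses, 28 x 28 x 25 mm, loose on the shelf board; origin under its centre.
- shelf_cap: White screw cap, 61 x 61 x 16 mm, loose on the shelf board; origin under its centre.
- beaker: Glass beaker, 60 x 55 x 70 mm, loose, at the right; origin under its centre.
There are look-alikes about, which are no part of the job. There is more than one size of the holder; the job needs the smaller. Leave any blue look-alike of the stand alone.

How it is judged:
By the outcome, as a careful person would: the job done as asked, in the order asked, and still so for the second after the job is handed in, while the arm keeps its last pose, push and grip.
It also fails if it takes over 42 s, if anything falls off the work surface, if the arm or the gripper's body presses on something with over 40 N, if the wrist force passes 120 N, or if a joint passes its speed limit or range.

## Robot

A 6-joint arm with a two-finger parallel gripper is mounted at the origin on a cart in front of the work surface, level with it; the furniture and walls round the work are solid. World frame = base frame: x ahead of the robot, y to its left, z up, the work surface at z = 0. Lengths are in m, angles in rad, forces in N, time in s.
With the tool pointing down it reaches from about 0.3 to 1 m from the base axis. Payload 5.1 kg.
Tool frame: the origin (TCP) lies between the finger pads; the fingertips stand 22 mm ahead of it and the grasp point (between the pads) lies 3 mm ahead of it; z points along the fingers, y is the line along which they close (so a half turn about z gives the same grasp; the last joint's range is limited). The gripper opens to 95 mm and grips with 3 to 60 N. Pads are 20 mm wide; open, the fingers measure 119 mm over their backs; the gripper's body (75 mm by 180 mm) begins 59 mm behind the grasp point.
Start: joints at [-1.223, 0.124, 1.65, -0, 1.367, -0.083], TCP at [0.271, -0.591, 0.237] pointing down, gripper open.
Joint ranges: [-2.61, 2.61], [-1.02, 2.33], [0.03, 2.71], [-1.35, 4.49], [0.32, 2.68], [-2.91, 2.91]. Speed limits (rad/s): [2.57, 2.57, 3.14, 3.14, 3.14, 3.14].

## Interface

Orientations are given as a rotation vector (axis times angle).
In Python, from bench import sensors, viewer, bot gives the robot as it stands.
- The arm moves only by the tool arm_command, never from a script. Its arguments are lists of equal length, an entry for each row: "xyz": the shift along the world's x, y, z each as a share of 0.3 m, from -1 to 1, a list of three; "turn": the turn about the world's z as a share of 90 degrees, from -1 to 1. In form: {"xyz": [[x, y, z], ...], "turn": [turn, ...]}. A call has 1 to 10 rows; each row is the pose to reach, as a shift and turn from the pose commanded when the call began; what a row does not reach only later rows make up. A row lasts 1/10 s, in which the tool goes at most 50 mm and 8.59 degrees, less where a joint would pass 70% of its speed; a pose out of reach is approached as far as the arm can. A call with a number of a shift or a turn outside -1 to 1 is refused whole. A call with a gripper value outside its range is refused whole. "fingers" is the gripper command: -1 is fully open, 1 is shut, values between are in proportion, set as the call begins (left out, the last holds). The fingers move at their own pace and stop on an object; the grip force is fixed at half the most. Time passes only in rows, so rows that repeat a pose let the fingers close. It gives the time, the measured TCP pose, the force, the opening and the grip force at its end, in the units of the state.
- sensors.get_state(): the state, without advancing time (a new reading comes with each control period).
- viewer.camera(name): name is "scene" or "top"; returns (picture, depth): 420x560x3 uint8, red, green, blue; 420x560 float32, m along the optical axis (not along the pixel's ray), 0 where there is no reading.
- viewer.calibration(name): a dict with "fovy" (degrees; the focal length in pixels is half the picture's height over the tangent of half this angle, whatever the lens; pixels are square), "cx", "cy" (the principal point, pixels), "dist" ([k1, k2, p1, p2, k3] as OpenCV has them; the pictures are not rectified), "extrinsics" (4x4, takes a point from world to camera coordinates). Camera axes: x right, y up, looking along -z (the intrinsics and any distortion apply to the point x, -y, -z); pixel columns grow to the right and rows downward; lengths in m; the calibration is good to about 2 mm. A picture is of the moment at which its call begins. calibration takes no time and is no camera call.
- bot.hand_in(): hands the job in; it is judged then, once.
The state is a dict: "time_s": time; "joints": joint angles; "dq": joint speeds; "tau": joint torques, N m; "tcp_pos": TCP position; "tool_rot": TCP orientation; "force": force on the tool from outside, world axes, zero at the start; "moment": the same for the moment, N m; "width": finger opening in m; "grasp_force": force on a finger pad.
Only numpy, scipy, OpenCV 4.12 (cv2) and the standard library are available. Lean on these libraries where they do the work, as an engineer would, in place of code of your own. Each camera call takes 0.05 s, during which the arm holds its last target. There are 200 camera calls.

## Working session

There is one attempt and no reset: what is moved stays moved. The work goes in short steps, Python scripts to look and compute and a tool call to move; the robot and the scene stay as the last step left them, time stands still between calls to the robot, and variables do not carry over. Pictures are saved under pics/ and viewed, at most 10 in all, crops included, and the job is handed in when it is done.

Besides the shell and the picture viewer there is one more tool, called after "Request:" by a JSON object that holds its "op" and its "data", one argument or row to a line. arm_command: Moves the arm, as the interface text tells. Shift numbers are shares of 0.3 m and turn numbers shares of 90 degrees, none past 1 either way. Its arguments: {"type":"object","properties":{"xyz":{"type":"array"},"turn":{"type":"array"},"fingers":{"type":"number"}},"required":["xyz","turn"]}

```bash
mkdir -p pics
python3 - <<'E'
from bench import sensors, viewer, bot
import cv2, numpy as np
for n in ("scene","top"):
    p,d=viewer.camera(n); cv2.imwrite(f"pics/{n}0.png",p[:,:,::-1]); np.savez(f"{n}0.npz",p=p,d=d)
    print(n,viewer.calibration(n))
print(sensors.get_state())
E
```

```text
scene {'fovy': 47.37945437561347, 'cx': 272.9589498703665, 'cy': 205.9023539223776, 'dist': array([0.04571015, 0.        , 0.        , 0.        , 0.        ]), 'extrinsics': array([[-0.85400992, -0.52018982, -0.00834308,  0.40668752],
       [ 0.35025282, -0.58672969,  0.73011727, -0.29359225],
       [-0.3846947 ,  0.62060521,  0.68327093, -0.7400716 ],
       [ 0.        ,  0.        ,  0.        ,  1.        ]])}
top {'fovy': 48.385413505603886, 'cx': 287.5330993914118, 'cy': 216.08832834824116, 'dist': array([-0.12827298,  0.        ,  0.        ,  0.        ,  0.        ]), 'extrinsics': array([[ 0.04949126, -0.99876031,  0.00533395, -0.09926879],
       [ 0.97673026,  0.04951407,  0.20867763, -0.53674794],
       [-0.20868304, -0.00511789,  0.97796994, -0.89779355],
       [ 0.        ,  0.        ,  0.        ,  1.        ]])}
{'time_s': 0.1, 'joints': array([-1.22256526e+00,  1.24446955e-01,  1.65148710e+00,  4.18143376e-05,
        1.36751482e+00, -8.26031415e-02]), 'dq': array([ 0.0003493 , -0.00229476, -0.00303916,  0.00071551,  0.0003248 ,
        0.00084233]), 'tau': array([ 1.12026598e-04, -4.18881834e+01, -3.61095035e+01,  7.77687086e-02,
        4.61833680e-02, -7.08957373e-05]), 'tcp_pos': array([ 0.27126178, -0.5901172 ,  0.23553512]), 'tool_rot': array([-3.06718222e+00, -6.71123404e-01,  3.22174319e-04]), 'force': array([ 0.52106549, -0.60645726, -0.16867699]), 'moment': array([-0.00330603, -0.03505652,  0.01819747]), 'grasp_force': 0.0, 'width': 0.09508827850600042}
```

View pics/scene0.png

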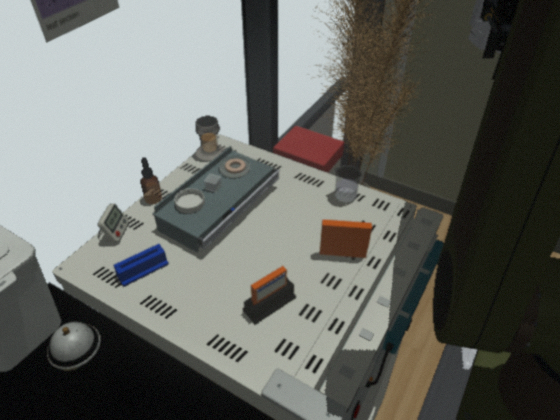

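View pics/top0.png

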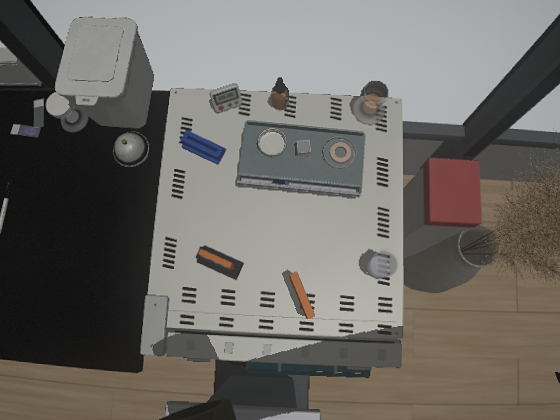

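The scene view shows the black stand with the small orange holder at (269,290), the larger look-alike at (345,238), and the shelf at (218,195). In the top view the holder is at (214,259), the large one at (298,293), and the shelf spans about (238–364, 122–195) with its lip along row 180–195.

```bash
cat > h.py <<'E'
import cv2, numpy as np
from bench import sensors, viewer, bot
def cal(n):
    c=viewer.calibration(n); f=210/np.tan(np.radians(c["fovy"]/2))
    return np.array([[f,0,c["cx"]],[0,f,c["cy"]],[0,0,1]]),c["dist"],c["extrinsics"]
def ray(n,uv):
    K,D,E=cal(n); q=cv2.undistortPoints(np.float64(uv).reshape(-1,1,2),K,D)[:,0]
    v=np.c_[q[:,0],-q[:,1],-np.ones(len(q))]; return -E[:3,:3].T@E[:3,3], v@E[:3,:3]
def plane(n,uv,z):
    o,v=ray(n,uv); return o+v*((z-o[2])/v[:,2])[:,None]
def depthpts(n,uv,d):
    o,v=ray(n,uv); uv=np.int32(uv); return o+v*d[uv[:,1],uv[:,0]][:,None]
def proj(n,P):
    K,D,E=cal(n); q=np.float64(P).reshape(-1,3)@E[:3,:3].T+E[:3,3]
    q=q*[1,-1,-1]; return cv2.projectPoints(q,np.zeros(3),np.zeros(3),K,D)[0][:,0]
def rectinfo(P):
    (c,s,a)=cv2.minAreaRect(np.float32(P[:,:2]*1000)); return np.round(c,1),np.round(s,1),round(a,2)
E
python3 - <<'E'
from h import *
for n in("top","scene"):
    z=np.load(n+"0.npz");p,d=z["p"],z["d"]
    hsv=cv2.cvtColor(p,cv2.COLOR_RGB2HSV)
    m=cv2.inRange(hsv,(3,150,90),(18,255,255))
    k,l,s,c=cv2.connectedComponentsWithStats(m)
    for i in range(1,k):
        if s[i,4]<60: continue
        ys,xs=np.where(l==i); uv=np.c_[xs,ys]
        P=depthpts(n,uv,d); t=P[:,2]>np.percentile(P[:,2],90)-.006 if n=="scene" else P[:,2]>.05
        print(n,s[i],"z",np.percentile(P[:,2],[5,50,95]).round(3))
        if t.sum()>5: print("  top pts",rectinfo(P[t])); print("  plane .078",rectinfo(plane(n,uv[t],.078)))
    # shelf-level points
    ys,xs=np.mgrid[0:420,0:560]; uv=np.c_[xs.ravel(),ys.ravel()]; P=depthpts(n,uv,d)
    ok=(P[:,2]>.04)&(P[:,2]<.056)&(d.ravel()>0)&(P[:,0]>.35)&(P[:,0]<.95)&(abs(P[:,1])<.5)
    mm=ok.reshape(420,560).astype(np.uint8); k,l,s,c=cv2.connectedComponentsWithStats(mm); i=1+np.argmax(s[1:,4])
    sel=(l==i).ravel(); print(n,"shelf",s[i],rectinfo(P[sel]),P[sel,2].mean()); print(cv2.boxPoints(cv2.minAreaRect(np.float32(P[sel,:2]))).round(4).tolist())
    ok=(P[:,2]>.028)&(P[:,2]<.040)&(P[:,0]<.55)&(d.ravel()>0)&(p.reshape(-1,3).max(1)<70)&(P[:,0]>.3)&(abs(P[:,1])<.4)
    if ok.sum()>20: print(n,"stand",rectinfo(plane(n,uv[ok],.034)),ok.sum())
z=np.load("top0.npz")["p"]; a=cv2.resize(z[110:205,225:375],None,fx=5,fy=5,interpolation=cv2.INTER_CUBIC)
cv2.imwrite("pics/shelf_top.png",a[:,:,::-1])
E
```

```text
top [199 250  32  17 144] z [0.075 0.078 0.081]
  top pts (array([445.3,  66.7]), array([67.2,  8.9]), 68.44)
  plane .078 (array([445.1,  66.5]), array([66.9,  8.8]), 67.98)
top shelf [ 237  122  128   74 5707] (array([671.1, -96. ]), array([263.5, 139.4]), 87.19) 0.049407849652053505
[[0.5950999855995178, -0.2240999937057495], [0.7343000173568726, -0.23100000619888306], [0.7472000122070312, 0.03220000118017197], [0.6079999804496765, 0.03909999877214432]]
top stand (array([446.1, -86. ]), array([ 54.9, 396.8]), 0.56) 308
scene [323 220  49   9 303] z [0.086 0.089 0.091]
  top pts (array([253.7, 183.4]), array([ 88.7, 648.6]), 23.42)
  plane .078 (array([ 382.6, -116.2]), array([89.9, 16.9]), 26.08)
scene [252 267  34  23 214] z [0.074 0.077 0.079]
  top pts (array([321.8, 279.9]), array([ 55.1, 534.9]), 29.68)
  plane .078 (array([442.3,  69.2]), array([68.7, 11.6]), 68.48)
scene shelf [ 152  150  127   94 4044] (array([669. , -96.5]), array([264.2, 138.1]), 86.46) 0.04921432374534438
[[0.5918999910354614, -0.2240000069141388], [0.7297000288963318, -0.23260000348091125], [0.7459999918937683, 0.031099999323487282], [0.6082000136375427, 0.03959999978542328]]
scene stand (array([443.2, -92.4]), array([ 55.3, 419.2]), 0.71) 428
```

View pics/shelf_top.png

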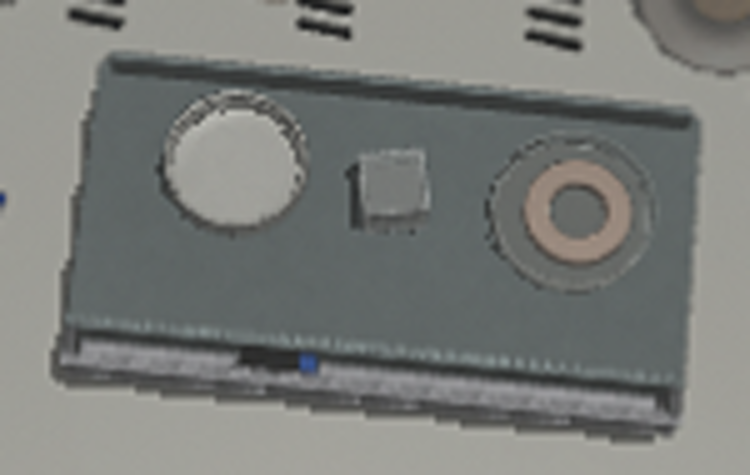

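The crop shows the channel strip from (65,345) to (665,405), with the black clip housing at (270,358) and the blue clip at (309,364), which is image pixel (287,183). The holder centre is about (0.444, 0.067), with its long axis turned −21.7° from world y. I'm moving above it now.

Request:
{"op": "arm_command", "data": {
  "xyz": [
    [0.03, 0.16, 0],
    [0.06, 0.33, 0],
    [0.09, 0.5, 0],
    [0.13, 0.66, 0],
    [0.16, 0.83, 0],
    [0.2, 1, 0]
  ],
  "turn": [0.08, 0.16, 0.24, 0.32, 0.4, 0.484],
  "fingers": -1
}}

```text
time_s: 0.7
tcp_pos: [0.3295, -0.2955, 0.236]
tool_rot: [-2.596, -1.768, -0.0]
force: [0.4, 0.0, -0.6]
width: 0.0951
grasp_force: 0.0
```

Request:
{"op": "arm_command", "data": {
  "xyz": [
    [0.06, 0.16, 0],
    [0.12, 0.33, 0],
    [0.18, 0.5, 0],
    [0.24, 0.66, -0.06],
    [0.3, 0.83, -0.12],
    [0.34, 1, -0.19],
    [0.377, 1, -0.19]
  ],
  "turn": [0, 0, 0, 0, 0, 0, 0]
}}

```text
time_s: 1.4
tcp_pos: [0.4417, 0.0055, 0.1777]
tool_rot: [-2.596, -1.765, 0.002]
force: [-0.4, -0.6, 0.3]
width: 0.0952
grasp_force: 0.0
```

Request:
{"op": "arm_command", "data": {
  "xyz": [
    [0, 0.1, 0],
    [0, 0.193, 0],
    [0, 0.193, 0],
    [0, 0.193, 0]
  ],
  "turn": [0, 0, 0, 0]
}}

```text
time_s: 1.8
tcp_pos: [0.4426, 0.0605, 0.1793]
tool_rot: [-2.599, -1.764, 0.001]
force: [0.4, 0.5, 0.2]
width: 0.0953
grasp_force: 0.0
```

Run:
```python
from h import *
s=sensors.get_state(); print(s["time_s"],s["tcp_pos"],s["tool_rot"],s["force"],s["joints"])
z=np.load("top0.npz");p,d=z["p"],z["d"]
a=np.radians(-3.2); O=np.array([.6125,-.093]); X=np.array([np.cos(a),np.sin(a)]); Y=np.array([-X[1],X[0]])
ys,xs=np.mgrid[100:215,225:380]; uv=np.c_[xs.ravel(),ys.ravel()]
for n in("top","scene"):
    z=np.load(n+"0.npz");p,d=z["p"],z["d"]
    ys,xs=np.mgrid[100:260,140:380]; uv=np.c_[xs.ravel(),ys.ravel()]
    P=depthpts(n,uv,d); xp=(P[:,:2]-O)@X*1000; yp=(P[:,:2]-O)@Y*1000
    G=p[ys.ravel(),xs.ravel()].mean(1)
    for lo,hi in((-118,-40),(50,115)):
        print(n,lo)
        for b in np.arange(-20,16,2):
            q=(xp>=b)&(xp<b+2)&(yp>lo)&(yp<hi)
            if q.sum(): print(b,q.sum(),P[q,2].mean().round(4),P[q,2].min().round(3),P[q,2].max().round(3),G[q].mean().round())
    hsv=cv2.cvtColor(p,cv2.COLOR_RGB2HSV)
    q=(cv2.inRange(hsv,(105,120,60),(130,255,255))[ys.ravel(),xs.ravel()]>0)&(abs(xp)<25)&(abs(yp)<125)
    print("blue",uv[q].mean(0),P[q].mean(0),xp[q],yp[q])
    # end edges of board
    for e in (-1,1):
        q=(P[:,2]>.044)&(P[:,2]<.056)&(xp>15)&(xp<120)&(abs(yp)<140); print("y ends",np.percentile(yp[q],[0,.5,99.5,100]),"x back",np.percentile(xp[(P[:,2]>.044)&(P[:,2]<.056)&(abs(yp)<125)&(xp<140)],[99.5,100]))
```

```text
1.8 [0.44258057 0.06045968 0.1792709 ] [-2.59938431e+00 -1.76427408e+00  1.33154898e-03] [0.43431234 0.47496167 0.19780525] [ 1.57553614e-02 -3.04320558e-01  2.14680626e+00 -4.63109536e-04
  1.29982808e+00  3.94063565e-01]
top -118
-20 27 -0.0008 -0.005 0.004 160.0
-18 31 -0.0009 -0.005 0.004 160.0
-16 39 -0.0008 -0.004 0.003 160.0
-14 25 -0.0004 -0.004 0.003 160.0
-12 36 0.0062 -0.006 0.052 151.0
-10 107 0.0287 -0.005 0.053 120.0
-8 103 0.0265 -0.005 0.052 112.0
-6 61 0.0181 -0.005 0.051 125.0
-4 33 0.0117 -0.005 0.047 102.0
-2 7 -0.003 -0.006 -0.001 80.0
0 10 0.0298 0.028 0.032 131.0
2 32 0.0293 0.026 0.033 142.0
4 44 0.0334 0.026 0.052 127.0
6 119 0.0395 0.026 0.053 83.0
8 37 0.0492 0.046 0.053 112.0
10 31 0.0493 0.045 0.053 116.0
12 33 0.0493 0.046 0.053 105.0
14 35 0.0494 0.045 0.053 100.0
top 50
-20 29 -0.0008 -0.004 0.003 159.0
-18 26 -0.0006 -0.004 0.003 158.0
-16 26 -0.0009 -0.004 0.003 158.0
-14 26 -0.0008 -0.004 0.002 158.0
-12 39 0.0176 -0.004 0.053 137.0
-10 106 0.0282 -0.004 0.053 113.0
-8 68 0.0256 -0.003 0.052 124.0
-6 50 0.0176 -0.005 0.05 122.0
-4 25 0.0085 -0.003 0
[... 1668 characters left out ...]
.0
0 32 0.0125 -0.002 0.05 66.0
2 32 0.006 -0.002 0.05 71.0
4 79 0.0302 -0.001 0.053 65.0
6 109 0.0384 -0.003 0.052 67.0
8 29 0.0404 -0.003 0.052 83.0
10 24 0.0499 0.048 0.052 93.0
12 22 0.0495 0.048 0.052 93.0
14 28 0.0477 -0.003 0.052 92.0
blue [231.875 208.875] [ 0.61370484 -0.06427335  0.04770341] [ 2.19446599  2.48526235  1.05369477  0.91755504 -0.44002083 -2.96255735
 -2.21720589 -4.23602408] [28.27602759 24.88550315 23.41355229 29.98729574 28.4501575  28.22288498
 33.76905074 32.98847347]
y ends [-132.42388793 -128.46228305  130.64389798  131.78327099] x back [123.27222576 125.63647207]
y ends [-132.42388793 -128.46228305  130.64389798  131.78327099] x back [123.27222576 125.63647207]
```

Channel origin is about (0.6125, −0.093), turned −3.2°, and the clip face is at roughly y' = +25 mm. Next I descend and grip.

Request:
{"op": "arm_command", "data": {
  "xyz": [
    [0, 0, -0.1],
    [0, 0, -0.22],
    [0, 0, -0.32],
    [0, 0, -0.37],
    [0, 0, -0.395],
    [0, 0, -0.395],
    [0, 0, -0.395]
  ],
  "turn": [0, 0, 0, 0, 0, 0, 0]
}}

```text
time_s: 2.5
tcp_pos: [0.4437, 0.0597, 0.0621]
tool_rot: [2.601, 1.761, 0.002]
force: [0.4, -0.6, 0.0]
width: 0.095
grasp_force: 0.0
```

Request:
{"op": "arm_command", "data": {
  "xyz": [
    [0, 0, 0],
    [0, 0, 0],
    [0, 0, 0],
    [0, 0, 0],
    [0, 0, 0],
    [0, 0, 0],
    [0, 0, 0],
    [0, 0, 0],
    [0, 0, 0],
    [0, 0, 0]
  ],
  "turn": [0, 0, 0, 0, 0, 0, 0, 0, 0, 0],
  "fingers": 1
}}

```text
time_s: 3.5
tcp_pos: [0.4429, 0.0603, 0.0611]
tool_rot: [-2.601, -1.762, 0.0]
force: [-0.8, -0.1, 0.0]
width: 0.0207
grasp_force: 0.0
```

The arm stopped about 7 mm short in y. I'll open slightly, shift, then close.

Request:
{"op": "arm_command", "data": {
  "xyz": [
    [0, 0, 0],
    [0, 0, 0],
    [0.004, 0.022, 0],
    [0.004, 0.022, 0],
    [0.004, 0.022, 0]
  ],
  "turn": [0, 0, 0, 0, 0],
  "fingers": 0.15
}}

```text
time_s: 4.0
tcp_pos: [0.4441, 0.0671, 0.0612]
tool_rot: [2.6, 1.763, -0.0]
force: [-0.0, -0.7, 1.0]
width: 0.0403
grasp_force: 0.0
```

Request:
{"op": "arm_command", "data": {
  "xyz": [
    [0, 0, 0],
    [0, 0, 0],
    [0, 0, 0],
    [0, 0, 0],
    [0, 0, 0],
    [0, 0, 0],
    [0, 0, 0],
    [0, 0, 0]
  ],
  "turn": [0, 0, 0, 0, 0, 0, 0, 0],
  "fingers": 1
}}

```text
time_s: 4.8
tcp_pos: [0.4444, 0.0667, 0.0613]
tool_rot: [2.6, 1.762, 0.001]
force: [1.0, -1.5, -1.7]
width: 0.0116
grasp_force: 30.0
```

Request:
{"op": "arm_command", "data": {
  "xyz": [
    [0, 0, 0.06],
    [0, 0, 0.15],
    [0, 0, 0.25],
    [0, 0, 0.3],
    [0, 0, 0.3]
  ],
  "turn": [0, 0, 0, 0, 0]
}}

```text
time_s: 5.3
tcp_pos: [0.4455, 0.0671, 0.1538]
tool_rot: [2.599, 1.761, 0.007]
force: [-0.3, 0.2, -0.5]
width: 0.0115
grasp_force: 30.0
```

Request:
{"op": "arm_command", "data": {
  "xyz": [
    [0.06, -0.08, 0],
    [0.14, -0.2, 0],
    [0.23, -0.33, 0],
    [0.32, -0.46, 0],
    [0.4, -0.6, 0],
    [0.48, -0.72, 0],
    [0.53, -0.79, 0],
    [0.545, -0.809, 0],
    [0.545, -0.809, 0],
    [0.545, -0.809, 0]
  ],
  "turn": [0.03, 0.07, 0.1, 0.14, 0.18, 0.205, 0.205, 0.205, 0.205, 0.205]
}}

```text
time_s: 6.3
tcp_pos: [0.6065, -0.1747, 0.1499]
tool_rot: [-2.282, -2.155, 0.001]
force: [0.4, 0.2, -0.9]
width: 0.0117
grasp_force: 30.0
```

Run:
```python
from h import *
ims=[]
a=np.radians(-3.2); O=np.array([.6125,-.093]); X=np.array([np.cos(a),np.sin(a)]); Y=np.array([-X[1],X[0]])
for n in ("scene","top"):
    p,d=viewer.camera(n); np.savez(f"{n}1.npz",p=p,d=d)
    b=p[135:260,150:300] if n=="scene" else p[110:235,240:390]
    ims.append(cv2.resize(b,None,fx=3.7/1.4,fy=3.7/1.4,interpolation=cv2.INTER_CUBIC))
    m=cv2.inRange(cv2.cvtColor(p,cv2.COLOR_RGB2HSV),(3,130,50),(18,255,255))
    ys,xs=np.where(m>0); uv=np.c_[xs,ys]; P=depthpts(n,uv,d)
    q=(P[:,2]>.08)&(P[:,2]<.19)&(P[:,0]>.5)&(P[:,0]<.7)
    if q.sum()>5:
        P=P[q]; yp=(P[:,:2]-O)@Y*1e3; xp=(P[:,:2]-O)@X*1e3
        print(n,q.sum(),"z",P[:,2].min(),P[:,2].max(),"yp",np.percentile(yp,[1,50,99]),"xp",np.percentile(xp,[2,50,98]))
cv2.imwrite("pics/hold1.png",np.hstack(ims)[:,:,::-1])
s=sensors.get_state(); print(s["time_s"],s["tcp_pos"],s["tool_rot"],s["force"],s["grasp_force"],(s["tcp_pos"][:2]-O)@X,(s["tcp_pos"][:2]-O)@Y)
```

```text
scene 268 z 0.09870584269831595 0.1701995122345099 yp [-115.18333881  -62.75468362  -45.56632716] xp [-8.50595931 -4.00711314  1.25730174]Traceback (most recent call last):
  File "<stdin>", line 9, in <module>
  File "h.py", line 12, in depthpts
    o,v=ray(n,uv); uv=np.int32(uv); return o+v*d[uv[:,1],uv[:,0]][:,None]
        ~~~^^^^^^
  File "h.py", line 7, in ray
    K,D,E=cal(n); q=cv2.undistortPoints(np.float64(uv).reshape(-1,1,2),K,D)[:,0]
                    ~~~~~~~~~~~~~~~~~~~^^^^^^^^^^^^^^^^^^^^^^^^^^^^^^^^^^^^
cv2.error: OpenCV(4.12.0) /io/opencv/modules/calib3d/src/undistort.dispatch.cpp:347: error: (-215:Assertion failed) CV_IS_MAT(_src) && CV_IS_MAT(_dst) && (_src->rows == 1 || _src->cols == 1) && (_dst->rows == 1 || _dst->cols == 1) && _src->cols + _src->rows - 1 == _dst->rows + _dst->cols - 1 && (CV_MAT_TYPE(_src->type) == CV_32FC2 || CV_MAT_TYPE(_src->type) == CV_64FC2) && (CV_MAT_TYPE(_dst->type) == CV_32FC2 || CV_MAT_TYPE(_dst->type) == CV_64FC2) in function 'cvUndistortPointsInternal'
```

Run:
```python
from h import *
a=np.radians(-3.2); O=np.array([.6125,-.093]); X=np.array([np.cos(a),np.sin(a)]); Y=np.array([-X[1],X[0]])
z=np.load("scene1.npz");p,d=z["p"],z["d"];n="scene"
m=cv2.inRange(cv2.cvtColor(p,cv2.COLOR_RGB2HSV),(3,130,30),(18,255,255))
ys,xs=np.where(m>0); uv=np.c_[xs,ys]; P=depthpts(n,uv,d)
yp=(P[:,:2]-O)@Y*1e3; xp=(P[:,:2]-O)@X*1e3
for lo,hi in((.099,.108),(.108,.118),(.126,.145),(.15,.17)):
    q=(P[:,2]>lo)&(P[:,2]<hi)&(P[:,0]>.5)&(P[:,0]<.7); 
    if q.any(): print(lo,q.sum(),"yp",np.percentile(yp[q],[0,20,50,80,100]).round(1),"front xp",np.percentile(xp[q&(yp<-52)],[5,50,95]).round(1),"end xp",np.sort(xp[q&(yp>-51)]).round(1))
b=p[110:260,150:350]; cv2.imwrite("pics/hold1.png",cv2.resize(b,None,fx=4,fy=4,interpolation=cv2.INTER_CUBIC)[:,:,::-1])
```

```text
0.099 51 yp [-116.2 -100.6  -82.9  -62.3  -46.7] front xp [-5.  -3.6 -2.2] end xp [-4.1 -2.6]
0.108 71 yp [-113.4  -98.2  -76.   -57.8  -45.9] front xp [-5.  -3.7 -2.8] end xp [-4.9 -4.7 -3.7 -2.7]
0.126 28 yp [-101.5  -50.2  -47.8  -46.7  -45. ] front xp [-10.8  -9.   -8.4] end xp [-8.9 -7.7 -7.7 -7.5 -7.4 -7.2 -7.1 -7.  -6.2 -6.1 -6.  -6.  -5.1 -4.6
 -4.6 -4.5 -4.2 -3.9 -3.9 -2.7 -2.6 -2.6 -2.3 -2.2 -1.3]
0.15 92 yp [-116.4  -69.7  -58.1  -48.   -44.3] front xp [-8.2 -5.   1.5] end xp [-8.3 -8.1 -7.9 -7.5 -7.5 -7.  -6.8 -6.7 -6.7 -6.6 -6.2 -5.6 -5.4 -5.4
 -5.3 -5.2 -4.4 -4.3 -3.9 -3.9 -3.8 -3.4 -3.1 -3.  -2.3 -2.3 -2.1 -1.4
 -0.6 -0.6 -0.6 -0.4 -0.2  1.3  2.1]
```

View pics/hold1.png

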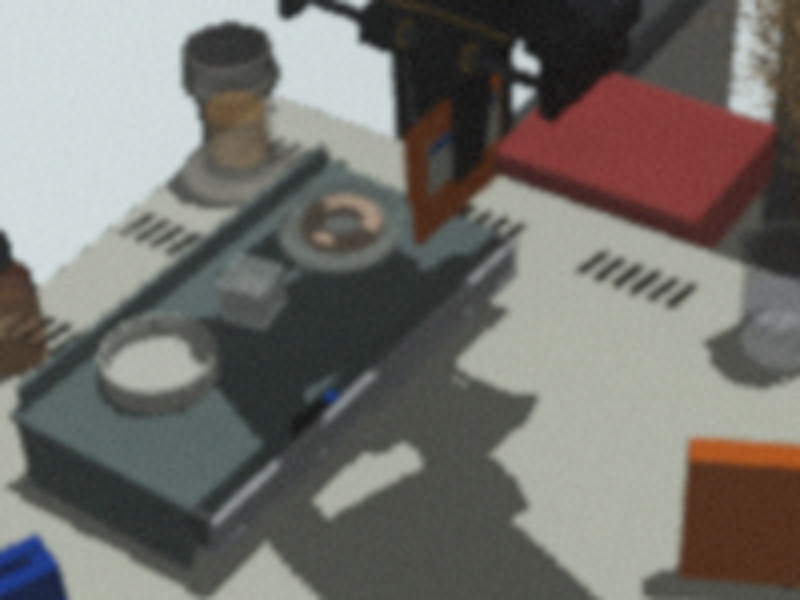

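The scene crop shows the held orange holder with its tongue tip over the right end of the channel, around (450,230). The blue clip is at (330,398). The tongue measures x' ≈ −1.2 mm, so I'll shift +1.4 mm and lower it.

Request:
{"op": "arm_command", "data": {
  "xyz": [
    [0.005, 0, -0.04],
    [0.005, 0, -0.09],
    [0.005, 0, -0.13],
    [0.005, 0, -0.15],
    [0.005, 0, -0.15],
    [0.005, 0, -0.15]
  ],
  "turn": [0, 0, 0, 0, 0, 0]
}}

```text
time_s: 7.0
tcp_pos: [0.6091, -0.1759, 0.106]
tool_rot: [-2.285, -2.156, 0.0]
force: [0.3, 0.6, 0.3]
width: 0.012
grasp_force: 30.0
```

Request:
{"op": "arm_command", "data": {
  "xyz": [
    [0, 0, -0.008],
    [0, 0, -0.016],
    [0, 0, -0.024],
    [0, 0, -0.03],
    [0, 0, -0.03]
  ],
  "turn": [0, 0, 0, 0, 0]
}}

```text
time_s: 7.5
tcp_pos: [0.6088, -0.1758, 0.0968]
tool_rot: [-2.284, -2.156, 0.0]
force: [-0.3, 0.0, -0.2]
width: 0.0118
grasp_force: 30.0
```

The tongue is below the lip top with no force. Continuing down.

Request:
{"op": "arm_command", "data": {
  "xyz": [
    [0, 0, -0.012],
    [0, 0, -0.024],
    [0, 0, -0.036],
    [0, 0, -0.044],
    [0, 0, -0.048],
    [0, 0, -0.048]
  ],
  "turn": [0, 0, 0, 0, 0, 0]
}}

```text
time_s: 8.1
tcp_pos: [0.6089, -0.1758, 0.0824]
tool_rot: [-2.284, -2.156, 0.0]
force: [0.4, 0.2, 0.1]
width: 0.0116
grasp_force: 30.0
```

Request:
{"op": "arm_command", "data": {
  "xyz": [
    [0, 0, -0.003],
    [0, 0, -0.006],
    [0, 0, -0.006]
  ],
  "turn": [0, 0, 0]
}}

```text
time_s: 8.4
tcp_pos: [0.6093, -0.1759, 0.0812]
tool_rot: [2.284, 2.156, 0.0]
force: [0.1, -0.3, 1.1]
width: 0.0121
grasp_force: 30.0
```

Request:
{"op": "arm_command", "data": {
  "xyz": [
    [0, 0, -0.003],
    [0, 0, -0.003],
    [0, 0, -0.003]
  ],
  "turn": [0, 0, 0]
}}

```text
time_s: 8.7
tcp_pos: [0.6093, -0.1759, 0.0812]
tool_rot: [2.284, 2.156, 0.0]
force: [-2.7, 0.6, 5.1]
width: 0.0121
grasp_force: 30.0
```

Seated on the floor at TCP z = 0.0812. I'll ease the downward push and slide left.

Request:
{"op": "arm_command", "data": {
  "xyz": [
    [-0.002, 0, 0.0015],
    [0, 0.03, 0.0015],
    [0.002, 0.06, 0.0015],
    [0.003, 0.09, 0.0015],
    [0.005, 0.12, 0.0015],
    [0.006, 0.15, 0.0015],
    [0.008, 0.18, 0.0015],
    [0.008, 0.18, 0.0015]
  ],
  "turn": [0, 0, 0, 0, 0, 0, 0, 0]
}}

```text
time_s: 9.5
tcp_pos: [0.612, -0.1201, 0.0812]
tool_rot: [2.283, 2.158, 0.002]
force: [-0.3, -0.1, 6.1]
width: 0.0117
grasp_force: 30.0
```

Request:
{"op": "arm_command", "data": {
  "xyz": [
    [0.0005, 0.01, 0.0015],
    [0.001, 0.02, 0.0015],
    [0.0017, 0.03, 0.0015],
    [0.002, 0.035, 0.0015],
    [0.002, 0.035, 0.0015]
  ],
  "turn": [0, 0, 0, 0, 0]
}}

```text
time_s: 10.0
tcp_pos: [0.6122, -0.111, 0.0812]
tool_rot: [2.284, 2.156, 0.0]
force: [-0.1, -1.9, 5.8]
width: 0.0119
grasp_force: 30.0
```

Request:
{"op": "arm_command", "data": {
  "xyz": [
    [0.0005, 0.007, 0],
    [0.001, 0.013, 0],
    [0.001, 0.02, 0],
    [0.001, 0.02, 0]
  ],
  "turn": [0, 0, 0, 0]
}}

```text
time_s: 10.4
tcp_pos: [0.6126, -0.1052, 0.0812]
tool_rot: [2.284, 2.156, 0.0]
force: [-0.7, -1.8, 4.4]
width: 0.012
grasp_force: 30.0
```

Request:
{"op": "arm_command", "data": {
  "xyz": [
    [0.0005, 0.005, 0],
    [0.0005, 0.01, 0],
    [0.0005, 0.01, 0]
  ],
  "turn": [0, 0, 0]
}}

```text
time_s: 10.7
tcp_pos: [0.6127, -0.1029, 0.0812]
tool_rot: [2.284, 2.156, -0.001]
force: [-0.8, -3.5, 4.9]
width: 0.0117
grasp_force: 30.0
```

Request:
{"op": "arm_command", "data": {
  "xyz": [
    [0.0005, 0.005, 0],
    [0.0005, 0.01, 0],
    [0.0005, 0.01, 0]
  ],
  "turn": [0, 0, 0]
}}

```text
time_s: 11.0
tcp_pos: [0.6128, -0.1001, 0.0812]
tool_rot: [2.283, 2.155, -0.001]
force: [-0.5, -5.4, 4.7]
width: 0.0116
grasp_force: 30.0
```

Request:
{"op": "arm_command", "data": {
  "xyz": [
    [0.0005, 0.005, 0],
    [0.0005, 0.01, 0],
    [0.0005, 0.01, 0]
  ],
  "turn": [0, 0, 0]
}}

```text
time_s: 11.3
tcp_pos: [0.613, -0.0973, 0.0812]
tool_rot: [2.283, 2.155, -0.002]
force: [-0.2, -6.6, 5.2]
width: 0.0118
grasp_force: 30.0
```

Request:
{"op": "arm_command", "data": {
  "xyz": [
    [0.0003, 0.003, 0],
    [0.0003, 0.006, 0],
    [0.0003, 0.006, 0]
  ],
  "turn": [0, 0, 0]
}}

```text
time_s: 11.6
tcp_pos: [0.613, -0.0968, 0.0813]
tool_rot: [2.281, 2.154, -0.005]
force: [-0.4, -10.0, 5.1]
width: 0.0122
grasp_force: 30.0
```

Request:
{"op": "arm_command", "data": {
  "xyz": [
    [0.0003, 0.003, 0],
    [0.0003, 0.006, 0],
    [0.0003, 0.006, 0]
  ],
  "turn": [0, 0, 0]
}}

```text
time_s: 11.9
tcp_pos: [0.6131, -0.0965, 0.0815]
tool_rot: [2.279, 2.154, -0.008]
force: [-0.7, -13.8, 4.7]
width: 0.0119
grasp_force: 30.0
```

The push now meets a hard stop: force rises to 14 N with no further travel, about 8 mm after contact. I'll check that it holds and take a look.

Request:
{"op": "arm_command", "data": {
  "xyz": [
    [0, 0, 0],
    [0, 0, 0],
    [0, 0, 0],
    [0, 0, 0],
    [0, 0, 0]
  ],
  "turn": [0, 0, 0, 0, 0]
}}

```text
time_s: 12.4
tcp_pos: [0.6131, -0.0965, 0.0815]
tool_rot: [2.28, 2.153, -0.008]
force: [-1.4, -13.9, 4.7]
width: 0.0118
grasp_force: 30.0
```

Run:
```python
from h import *
p,d=viewer.camera("scene"); cv2.imwrite("pics/end.png",cv2.resize(p[110:260,150:350],None,fx=4,fy=4,interpolation=cv2.INTER_CUBIC)[:,:,::-1])
```

```text
(no output)
```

View pics/end.png

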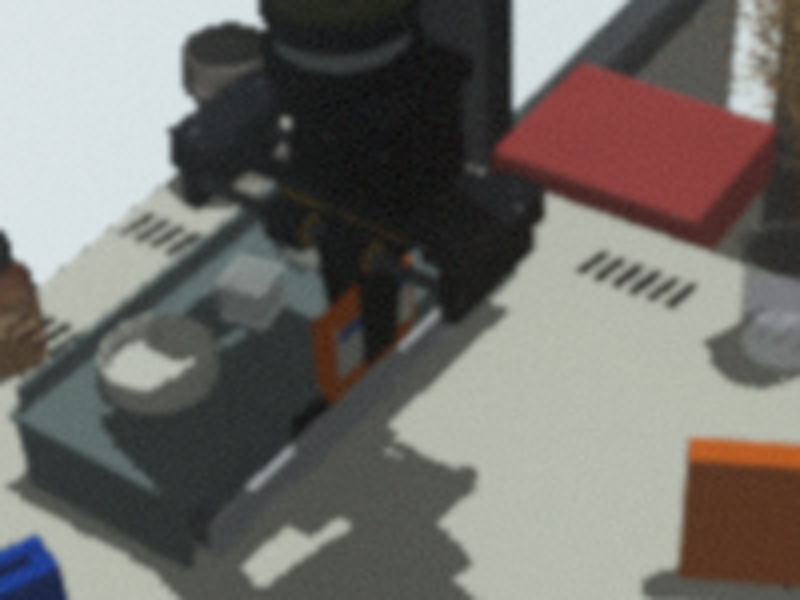

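The picture shows the holder seated in the channel behind the lip at (345,360), still gripped. The blue clip is no longer showing against its housing at (312,412), and the box and cap are where they were.

```bash
python3 -c "
from bench import bot
print(bot.hand_in())"
```

```text
the job is handed in; nothing more can be done
None
```

I handed the job in at about 12.5 s: the small orange holder is seated in the channel, still gripped, and pushing the clip against its hard stop with about 14 N (home needs about 5 N), though the judged result was not shown.

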